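# Fit the selector knob to the test box

### The job

Fit the loose pointer knob onto the bare flat-sided shaft in the sloping panel of the test box: it slips on only when the flat in its bore meets the flat of the shaft. Push it fully home against the panel, turn it clockwise until its pointer stands at the long index mark straight up the panel, and let go of it. Leave the other things on the table where they are.

Things in the scene. Friction and masses are not known exactly. Their poses are not given: they have to be found in the camera images.
- knob: Black plastic pointer knob, about 60 g, upright on the table, open end down: 36 mm across, 44 mm high, with two upright grip flats 28 mm apart (22 mm wide, facing its +y and -y), a nib (pointer) sticking out 6 mm at the foot (lowest 6 mm only) and a light line on top towards the nib. Origin: centre of the underside; z up its axis to the closed top, x towards the nib.
- bore (a point): Centre of the mouth of the knob's blind bore, in its underside (at the knob's origin). The bore is 18 mm round and 28 mm deep, mouth chamfered 1.5 mm. Its first 6 mm is plain round; from there inwards a flat lies across it on the pointer (+x) side, 5.5 mm from the axis.
- pointer (a point): Tip of the knob's pointer nib: 24 mm from the knob's axis along its +x, 3 mm above its underside.
- panel: Aluminium panel of the grey test box, fixed, sloping at 35 degrees towards the robot's side, 185 mm up the slope, 208 mm wide. Origin: on its face on the shaft's axis; z out along the shaft, x straight up the slope, y left as one faces it. The knob's origin comes to this origin when fully home. A red rocker switch, 12 mm high, sits 78 mm to the right (-y) of the shaft.
- shaft_end (a point): Centre of the end of the steel shaft, 26 mm out of the panel. 16 mm round, one flat along its whole length 4.5 mm from the axis, end chamfered 1.5 mm: 1 mm of play in the bore; the knob goes on within about 9 degrees of true. The flat's angle is not measured: it starts facing 31 to 75 degrees anticlockwise (from x towards y) of straight up the slope, seen facing the panel.
- shaft_foot (a point): Where the shaft meets the panel (the panel's origin). With the flats not meeting, the knob stops with its underside about 20 mm off the panel, the shaft in the plain mouth of its bore. The shaft turns stiffly (0.06 N m), stays where it is left, and clockwise comes to a stop which, with the play, leaves the pointer at about the index mark.
- index_mark (a point): Middle of the index mark, the long black line on the panel 30 to 48 mm from the shaft's axis straight up the slope (panel +x). Shorter ticks lie anticlockwise of it.
- tester: The whole grey test box, fixed to the table: 210 mm deep, 220 mm wide, 40 mm high at the front, 152 mm at the back. Origin: in its underside; x away from the robot at yaw 0, z up. It reaches 100 mm to the front of it and 110 mm to the back. The panel's origin lies 20 mm to the front of it and 96 mm up.
- cap: Bystander: plain round black blanking cap without a pointer, 34 mm across, 28 mm high, solid. Origin: centre of underside.
- load_cell: Bystander: chrome button load cell, 54 mm across and 22 mm high, a 26 mm stud on top (32 mm in all) and a short 12 mm gland at its +x side. Origin: centre of underside.
- abs_lid: Bystander: white ABS sensor lid, 62 x 48 x 16 mm. Origin: centre of underside.
- shims: Bystander: stack of three copper shims, 50 x 30 mm, 9 mm high in all. Origin: centre of underside.
- fixture_plate: Bystander: black steel fixture plate with holes, 80 x 110 x 12 mm. Origin: centre of underside.
- driver: Bystander: black-handled screwdriver, 170 mm long, lying along its x.

How it is judged:
On the way:
1. the knob is fully home on the shaft (z of knob in the frame of panel between -0.003 and 0.003 m and x of knob in the frame of panel between -0.003 and 0.003 m and y of knob in the frame of panel between -0.003 and 0.003 m and angle between the z axis of knob and the z axis of panel, either way round below 0.1 rad), for 0.1 s.
At the end, for the whole second after the job is handed in: The knob is on the shaft with its underside within 3 mm of the panel, its axis within 3 mm and 0.1 rad of the shaft's, and at rest; its pointer tip stands within 6.5 mm (about 15 degrees) of the line from the shaft straight up the panel to the index mark, on the upper side (all of step 1 and y of pointer in the frame of panel between -0.0065 and 0.0065 m and x of pointer in the frame of panel above 0.015 m and linear speed of knob below 0.01 m/s and angular speed of knob below 0.1 rad/s); the robot touches nothing.
It fails at once if one of the six bystanders (cap, load cell, lid, shims, fixture plate, screwdriver) is moved by more than 25 mm (distance of any of cap, load_cell, abs_lid, shims, fixture_plate, driver from where it was at the start of the episode above 0.025 m).
It also fails if it takes over 51 s, if anything falls off the work surface, if the arm or the gripper's body presses on something with over 40 N, if the wrist force passes 120 N, or if a joint passes its speed limit or range.

### The arm

A 7-joint arm with a two-finger parallel gripper is mounted at the origin on the work surface. World frame = base frame: x ahead of the robot, y to its left, z up, the work surface at z = 0. Lengths are in m, angles in rad, forces in N, time in s.
With the tool pointing down it reaches from about 0.425 to 1.025 m from the base axis. Payload 9.4 kg.
Tool frame: the origin (TCP) lies at the very end of the fingers, on their centre line; the grasp point (between the pads) lies 19 mm behind it; z points along the fingers, x is the direction in which the jaws open and shut, and the axes are right-handed (so a half turn about z gives the same grasp; the last joint's range is limited). The gripper opens to 93 mm and grips with 3 to 60 N. Pads are 15 mm wide; open, the fingers measure 128 mm over their backs; the gripper's body (75 mm by 188 mm) begins 65 mm behind the grasp point.
Start: joints at [1.139, 0.599, -0.003, 1.599, 0.002, 0.943, -0.08], TCP at [0.252, -0.68, 0.194] pointing down, gripper open.
Joint ranges: [-2.57, 2.57], [-0.35, 1.97], [-1.29, 1.29], [0.11, 2.56], [-1.05, 4.19], [0.11, 1.86], [-2.63, 2.63]. Speed limits (rad/s): [2.22, 2.22, 3.01, 3.01, 3.14, 3.14, 3.14].

### API

Orientations are given as a rotation vector (axis times angle).
In Python, from bench import bot, kin, readout, cams gives the robot as it stands. Calls block until the motion is done:
- bot.goto(position, orientation): joint-space move of the TCP to a pose.
- bot.move_linear(position, attitude=None, velocity=0.15): straight line of the TCP; attitude=None keeps the orientation; velocity is the mean speed in m/s.
- bot.movej(angles): joint-space move.
- bot.command_gripper(opening, newtons=None): finger opening in m; newtons is the grip in N (None keeps the last); returns when the fingers have stopped.
- bot.wait(seconds).
- kin.solve_ik(position, orientation): joint angles nearest the present ones, or None.
- readout.sense(): the state.
- cams.snapshot(name): name is "scene" or "top"; returns (picture, depth): 420x560x3 uint8, red, green, blue; 420x560 float32, m along the optical axis (not along the pixel's ray), 0 where there is no reading.
- cams.camera_model(name): a dict with "intrinsics" (3x3 intrinsics, pixels), "dist" ([k1, k2, p1, p2, k3] as OpenCV has them; the pictures are not rectified), "R" (3x3) and "t" (3): a world point X has camera coordinates R X + t. Camera axes: x right, y down, z forward; pixel columns grow to the right and rows downward; lengths in m; the calibration is good to about 2 mm. A picture is of the moment at which its call begins. camera_model takes no time and is no camera call.
A pose or a line that the arm cannot do raises bot.MotionError and nothing moves.
- bot.close_job(): hands the job in, once; it reports no verdict.
The state is a dict: "time": time; "qpos": joint angles; "joint_vel": joint speeds; "tau": joint torques, N m; "eef_pos": TCP position; "tool_rot": TCP orientation; "wrist_force": force on the tool from outside, world axes, zero at the start; "wrist_torque": the same for the moment, N m; "grip_width": finger opening in m.
Only numpy, scipy, OpenCV 4.12 (cv2) and the standard library are available. Lean on these libraries where they do the work, as an engineer would, in place of code of your own. Each camera call takes 0.05 s, during which the arm holds its last target.

## Working session

There is one attempt and no reset: what is moved stays moved. The work goes in short steps, each a Python script; the robot and the scene stay as the last script left them, time stands still between calls to the robot, and variables do not carry over. Pictures are saved under pics/ and viewed, and the job is handed in when it is done.

```bash
ls; mkdir -p pics; python3 - <<'E'
from bench import bot,kin,readout,cams
import cv2,numpy as np
for n in("scene","top"):
    p,d=cams.snapshot(n); cv2.imwrite(f"pics/{n}0.png",p[:,:,::-1]); np.savez(f"pics/{n}0.npz",p=p,d=d)
    m=cams.camera_model(n); print(n,m)
print(readout.sense())
E
```

```text
pics
scene {'intrinsics': array([[545.78164016,   0.        , 280.38509488],
       [  0.        , 545.78164016, 216.72703389],
       [  0.        ,   0.        ,   1.        ]]), 'dist': array([-0.110751,  0.      ,  0.      ,  0.      ,  0.      ]), 'R': array([[ 0.552073  ,  0.83378809, -0.0035821 ],
       [ 0.71802238, -0.47759666, -0.50630554],
       [-0.42386232,  0.27694558, -0.86234672]]), 't': array([-0.3527755 , -0.30080513,  1.51024047])}
top {'intrinsics': array([[399.95126386,   0.        , 282.36846503],
       [  0.        , 399.95126386, 211.94876606],
       [  0.        ,   0.        ,   1.        ]]), 'dist': array([-0.05611319,  0.        ,  0.        ,  0.        ,  0.        ]), 'R': array([[-0.02656566, -0.999643  ,  0.00285114],
       [-0.97682015,  0.0253529 , -0.21255498],
       [ 0.21240681, -0.00843171, -0.97714495]]), 't': array([0.06343813, 0.54007067, 1.15744638])}
{'time': 0.1, 'qpos': array([ 1.13929635,  0.60003094, -0.00252964,  1.6000395 ,  0.00181594,
        0.94287862, -0.07979948]), 'joint_vel': array([ 1.09796817e-03, -2.81040032e-03, -7.04829641e-04, -2.03891549e-03,
       -1.77754312e-03, -9.71376730e-06, -6.87319308e-04]), 'tau': array([ 3.35056691e-03, -7.66554594e+01,  1.50123104e+00, -2.52938926e+01,
       -5.23644069e-02,  1.35746153e-02,  7.63165531e-05]), 'eef_pos': array([ 0.25168055, -0.67942654,  0.19356049]), 'tool_rot': array([-2.57811646e+00,  1.79411383e+00,  1.86830904e-03]), 'wrist_force': array([-0.45449619, -0.68900902, -0.4145276 ]), 'wrist_torque': array([ 0.07515538, -0.02955972,  0.01860314]), 'grip_width': 0.09337944845573504}
```

View pics/scene0.png

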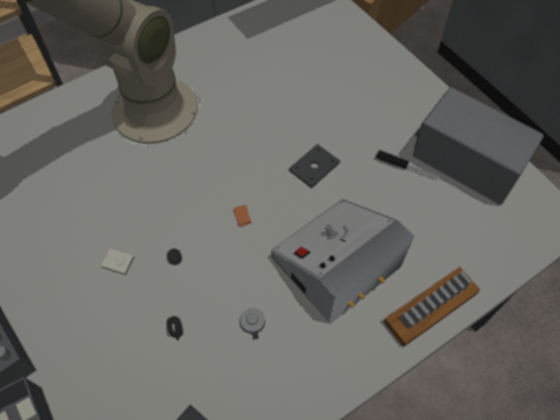

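View pics/top0.png

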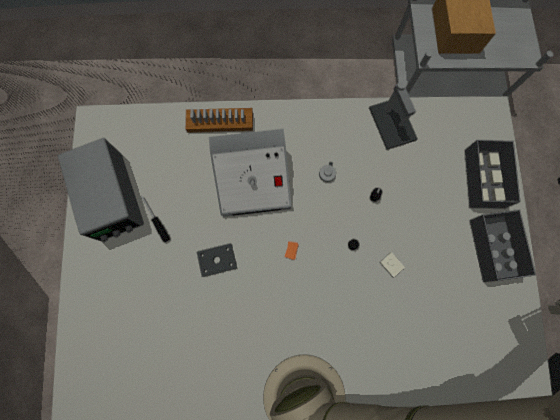

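The knob with its nib is at scene (174,327) / top (376,195). The cap is at scene (174,256) / top (353,244), and the shaft at scene (330,232) / top (253,180). I'll enlarge these.

```bash
python3 - <<'E'
import cv2,numpy as np
s=cv2.imread("pics/scene0.png");t=cv2.imread("pics/top0.png")
def crop(im,c,r,w,k): 
    x=im[r-w:r+w,c-w:c+w]; return cv2.resize(x,None,fx=k,fy=k,interpolation=cv2.INTER_CUBIC)
def br(x): return cv2.convertScaleAbs(x,alpha=1.6,beta=20)
a=np.hstack([br(crop(s,174,327,19,10)),br(crop(t,376,195,19,10))]); cv2.imwrite("pics/k.png",a)
a=np.hstack([crop(s,330,232,33,6),crop(t,253,180,33,6)]); cv2.imwrite("pics/p.png",a)
E
cat > h.py <<'E'
import numpy as np,cv2
from bench import bot,kin,readout,cams
from scipy.spatial.transform import Rotation as Rot
def ray(n,u,v):
    m=cams.camera_model(n); q=cv2.undistortPoints(np.array([[[u,v]]],float),m["intrinsics"],m["dist"])[0,0]
    R,t=m["R"],m["t"]; return -R.T@t, R.T@np.array([q[0],q[1],1.])
def atz(n,u,v,z):
    o,d=ray(n,u,v); return o+d*(z-o[2])/d[2]
def proj(n,X):
    m=cams.camera_model(n); return cv2.projectPoints(np.asarray(X,float).reshape(-1,3),cv2.Rodrigues(m["R"])[0],m["t"],m["intrinsics"],m["dist"])[0][:,0]
def cloud(n,d):
    m=cams.camera_model(n); v,u=np.mgrid[:d.shape[0],:d.shape[1]]
    q=cv2.undistortPoints(np.stack([u.ravel(),v.ravel()],1)[:,None].astype(float),m["intrinsics"],m["dist"])[:,0]
    z=d.ravel(); P=np.stack([q[:,0]*z,q[:,1]*z,z],1); return ((P-m["t"])@m["R"]).reshape(*d.shape,3)
E
```

```text
(no output)
```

View pics/k.png

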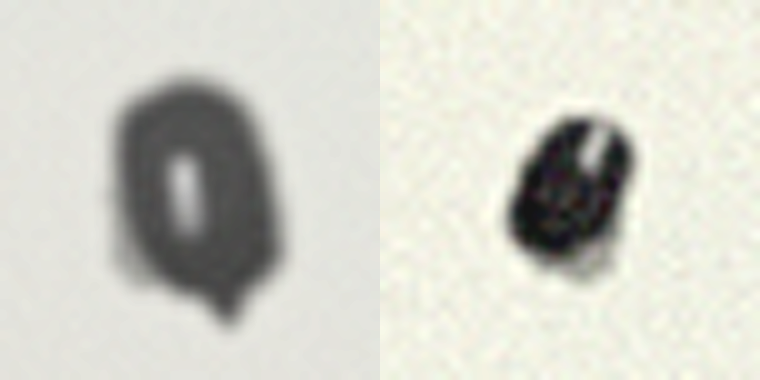

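View pics/p.png

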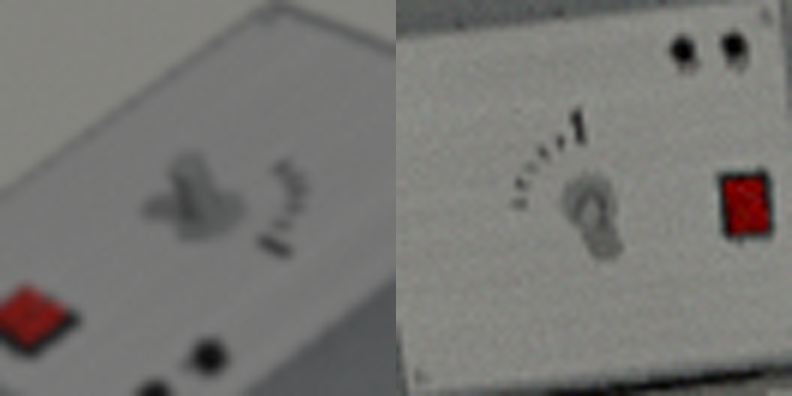

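```bash
python3 - <<'E'
import cv2,numpy as np
s=cv2.imread("pics/scene0.png");t=cv2.imread("pics/top0.png")
a=cv2.resize(s[195:320,262:420],None,fx=5,fy=4.8*5/4.8,interpolation=cv2.INTER_CUBIC)[:600];cv2.imwrite("pics/bs.png",a)
a=cv2.resize(t[122:222,200:300],None,fx=6,fy=6,interpolation=cv2.INTER_CUBIC);cv2.imwrite("pics/bt.png",a)
from h import *
z=np.load("pics/scene0.npz");C=cloud("scene",z['d']);z2=np.load("pics/top0.npz");C2=cloud("top",z2['d'])
# plane fit both
for C,sl in((C,(slice(225,275),slice(300,380))),(C2,(slice(160,205),slice(222,280)))):
    P=C[sl].reshape(-1,3);P=P[P[:,2]>.03]
    c=np.median(P,0)
    for _ in range(8):
        u,sv,vt=np.linalg.svd(P-P.mean(0),full_matrices=False);n=vt[2]*np.sign(vt[2,2]);r=(P-P.mean(0))@n;P=P[abs(r)<max(.003,1.5*r.std())]
    print(n,np.degrees(np.arccos(n[2])),"yaw",np.degrees(np.arctan2(-n[1],-n[0])),P.mean(0),len(P))
# knob
for n,z,(r,c) in(("scene",z,(327,174)),("top",z2,(195,376))):
    P=cloud(n,z['d'])[r-14:r+15,c-12:c+13].reshape(-1,3);rgb=z['p'][r-14:r+15,c-12:c+13].reshape(-1,3).mean(1)
    k=(P[:,2]>.036)&(P[:,2]<.06); print(n,k.sum(),P[k].min(0),P[k].max(0),np.median(P[k],0))
print(atz("scene",178,340,.003)) # nib approx
E
```

```text
[-0.56546965 -0.05153046  0.82315775] 34.597842170933234 yaw 5.2069030124247195 [0.66456859 0.11937806 0.11576801] 2660
[-0.57608401 -0.05438971  0.81557892] 35.35535584818618 yaw 5.393468008451917 [0.62833496 0.14464888 0.09431406] 1858
scene 212 [ 0.58145456 -0.26481024  0.03613306] [ 0.61849284 -0.23011755  0.04862623] [ 0.60162728 -0.24797348  0.04298843]
top 93 [ 0.58180246 -0.26415715  0.03670248] [ 0.6143785  -0.23215333  0.05081486] [ 0.59685026 -0.24849393  0.04455227]
[ 0.62326487 -0.25597992  0.003     ]
```

View pics/bs.png

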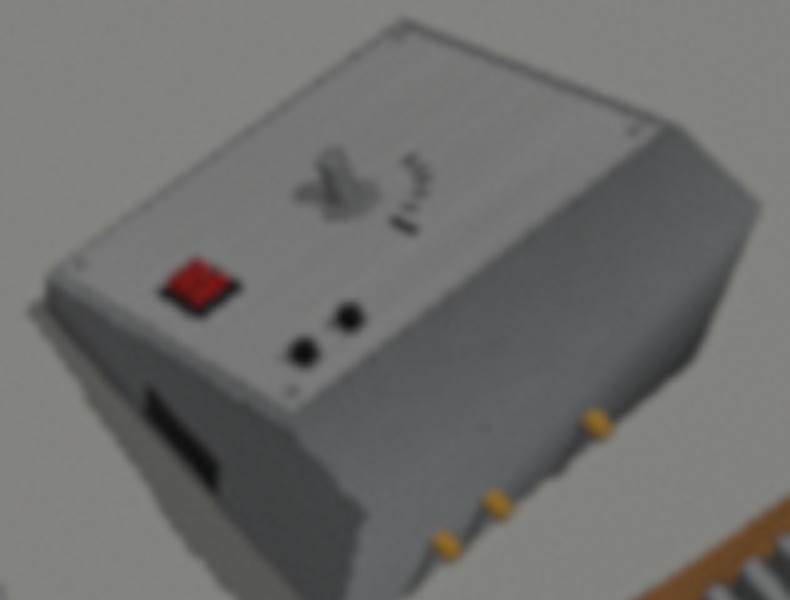

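View pics/bt.png

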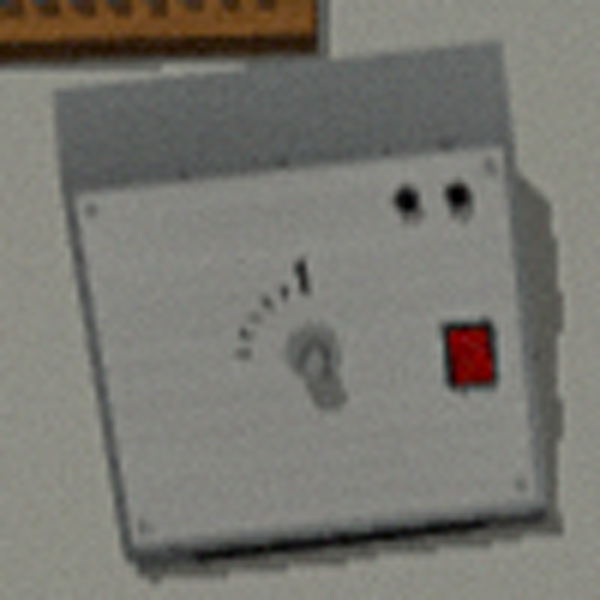

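```bash
cat > fit.py <<'E'
from h import *
from scipy.optimize import least_squares
def S(u,v): return [262+(u+.5)/5-.5,195+(v+.5)/5-.5]
def T(u,v): return [200+(u+.5)/6-.5,122+(v+.5)/6-.5]
a=np.radians(35)
def pose(x,y,yaw):
    Rz=Rot.from_euler('z',yaw).as_matrix(); R0=np.array([[np.cos(a),0,-np.sin(a)],[0,1,0],[np.sin(a),0,np.cos(a)]])
    return Rz@R0, np.array([x,y,.096])
obs=[("scene",S(404,225),'m'),("scene",S(398,35),'FL'),("scene",S(80,262),'FR'),("scene",S(635,128),'BL'),("scene",S(290,392),'BR'),
("top",T(302.5,277),'m'),("top",T(92,210),'BL'),("top",T(490,167),'BR'),("top",T(145,527),'FL'),("top",T(521,485),'FR')]
def pts(p):
    x,y,yaw,sx,sy,cx=p; R,o=pose(x,y,yaw)
    L={'m':(.039,0,0),'FL':(cx-sx,sy,0),'FR':(cx-sx,-sy,0),'BL':(cx+sx,sy,0),'BR':(cx+sx,-sy,0)}
    return R,o,L
def res(p,only=None):
    R,o,L=pts(p); return np.concatenate([proj(n,R@np.array(L[k])+o)[0]-q for n,q,k in obs if only in(None,n)])
p0=[.62,.14,.09,.085,.097,0]
if __name__=="__main__":
    for w in(None,"scene","top"):
        r=least_squares(res,p0,args=(w,)); print(w,r.x.round(4),np.degrees(r.x[2]).round(2),r.fun.reshape(-1,2).round(2).tolist())
    r=least_squares(res,p0); R,o,_=pts(r.x); np.savez("panel.npz",R=R,o=o,yaw=r.x[2])
    for n,x0,y0,k in(("scene",262,195,5),("top",200,122,6)):
        im=cv2.imread(f"pics/{n}0.png"); im=cv2.resize(im[y0:y0+100,x0:x0+120],None,fx=k,fy=k,interpolation=cv2.INTER_CUBIC)
        for X in((0,0,0),(0,0,.026),(.03,0,0),(.048,0,0),(0,-.078,.012)):
            u,v=proj(n,R@np.array(X)+o)[0]; cv2.circle(im,(int((u+.5-x0)*k),int((v+.5-y0)*k)),4,(0,255,0),1)
        cv2.imwrite(f"pics/fit_{n}.png",im)
E
python3 fit.py
```

```text
None [ 6.33e-01  1.39e-01  9.07e-02  8.39e-02  9.71e-02 -1.00e-04] 5.2 [[-0.24, -0.06], [0.18, 0.13], [-0.06, 0.34], [-0.04, 0.24], [0.08, -0.23], [-0.01, -0.04], [-0.01, 0.11], [-0.08, -0.1], [-0.2, 0.26], [-0.05, 0.09]]
scene [ 0.6333  0.1394  0.0908  0.0843  0.0973 -0.0012] 5.2 [[0.01, -0.02], [0.07, -0.02], [-0.19, 0.21], [0.02, 0.15], [0.09, -0.29]]
top [6.329e-01 1.388e-01 8.980e-02 8.370e-02 9.710e-02 3.000e-04] 5.14 [[0.08, -0.01], [0.12, 0.07], [-0.01, -0.08], [-0.15, 0.07], [-0.04, -0.04]]
```

```bash
python3 - <<'E'
import cv2,numpy as np
a=cv2.imread("pics/fit_scene.png")[60:330,150:480];b=cv2.imread("pics/fit_top.png")[200:470,180:510]
cv2.imwrite("pics/fit.png",np.hstack([a,b]))
E
```

```text
(no output)
```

View pics/fit.png

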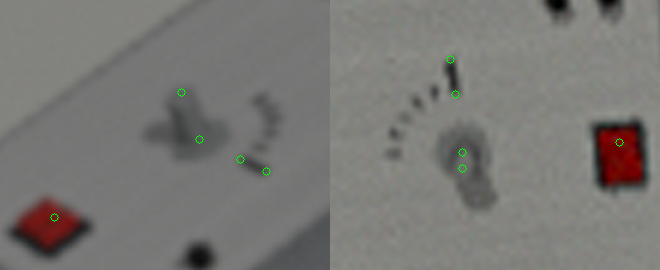

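```bash
cat > kn.py <<'E'
from h import *
from scipy.optimize import minimize
def knobmask(n,x,y,yaw,k=8,win=None):
    R=Rot.from_euler('z',yaw).as_matrix()
    t=np.linspace(0,2*np.pi,120); ring=np.stack([.018*np.cos(t),np.clip(.018*np.sin(t),-.014,.014)],1)
    pts=np.vstack([np.c_[ring,np.full(120,z)] for z in(0,.044)])
    nib=np.array([[.015,s*.003,z] for s in(-1,1) for z in(0,.006)]+[[.024,s*.001,z] for s in(-1,1) for z in (0,.006)])
    out=np.zeros((420*0+win[3]*k,win[2]*k),np.uint8)
    for P in(pts,nib):
        u=(proj(n,P@R.T+[x,y,0])+.5-[win[0],win[1]])*k
        cv2.fillConvexPoly(out,cv2.convexHull(u.astype(np.float32)).astype(np.int32),255)
    return out
W={"scene":(160,308,28,38),"top":(362,178,28,34)}
obs={}
for n,w in W.items():
    p=np.load(f"pics/{n}0.npz")['p'].astype(float).mean(2)[w[1]:w[1]+w[3],w[0]:w[0]+w[2]]
    bg=np.median(p); dk=np.percentile(p,4); obs[n]=np.clip((bg-p)/(bg-dk),0,1)
    o=obs[n]; 
def cost(q):
    c=0
    for n,w in W.items():
        m=cv2.resize(knobmask(n,*q,win=w),(w[2],w[3]),interpolation=cv2.INTER_AREA)/255.
        m=cv2.GaussianBlur(m,(0,0),.7); o=obs[n].copy()
        d=np.where(m>o,m-o,np.clip(o-m-.15,0,1))   # tolerate shadow
        if True: # ignore light line
            d=np.where((m>.9),0.3*d,d)
        c+=(d**2).sum()
    return c
if __name__=="__main__":
    best=None
    for y0 in np.radians([-35,-25,-15,-5]):
        r=minimize(cost,[.6,-.248,y0],method='Nelder-Mead',options=dict(initial_simplex=[[.6,-.248,y0],[.605,-.248,y0],[.6,-.243,y0],[.6,-.248,y0+.2]]))
        print(r.x.round(4),np.degrees(r.x[2]).round(1),r.fun)
        if best is None or r.fun<best.fun: best=r
    x,y,yaw=best.x; np.save("knob.npy",best.x)
    ims=[]
    R=Rot.from_euler('z',yaw).as_matrix()
    for n,w in W.items():
        im=cv2.imread(f"pics/{n}0.png")[w[1]:w[1]+w[3],w[0]:w[0]+w[2]]
        im=cv2.resize(cv2.convertScaleAbs(im,alpha=1.6,beta=20),None,fx=8,fy=8,interpolation=cv2.INTER_CUBIC)
        c,_=cv2.findContours(knobmask(n,x,y,yaw,win=w),0,2); cv2.drawContours(im,c,-1,(0,0,255),1)
        for X in((0,0,.044),(.016,0,.044)):
            u=(proj(n,R@np.array(X)+[x,y,0])[0]+.5-[w[0],w[1]])*8; cv2.circle(im,tuple(int(i) for i in u),3,(0,255,0),1)
        ims.append(cv2.copyMakeBorder(im,0,304-im.shape[0],0,0,0))
    cv2.imwrite("pics/kfit.png",np.hstack(ims))
E
python3 kn.py
```

```text
[ 0.5995 -0.2485 -0.3962] -22.7 7.69846052630165
[ 0.5995 -0.2486 -0.4007] -23.0 7.841677605197088
[ 0.5994 -0.2485 -0.3932] -22.5 7.758939094644521
[ 0.5995 -0.2487 -0.4046] -23.2 7.748153737854563
```

View pics/kfit.png

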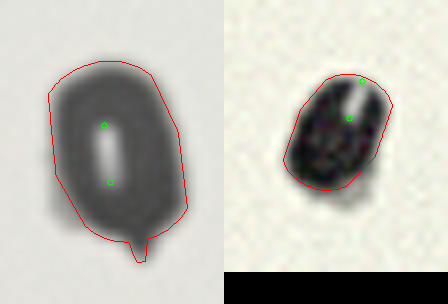

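```bash
cat >> h.py <<'E'
try:
    _p=np.load("panel.npz"); PR,PO=_p["R"],_p["o"]
except Exception: pass
def Rknob2tool(s):  # tool axes in knob frame: x=s*knob y, z=-knob z
    X=np.array([0,s,0.]);Z=np.array([0,0,-1.]);return np.stack([X,np.cross(Z,X),Z],1)
H=.009 # TCP height above knob underside
def panelpose(phi,h,s,off=(0,0)):
    """tool pose for knob with pointer at phi(deg), underside h off the panel"""
    R=PR@Rot.from_euler('z',phi,degrees=True).as_matrix()@Rknob2tool(s)
    return PO+PR@np.array([off[0],off[1],h+H]),Rot.from_matrix(R).as_rotvec()
def tablepose(x,y,yaw,h,s):
    R=Rot.from_euler('z',yaw).as_matrix()@Rknob2tool(s)
    return np.array([x,y,h+H]),Rot.from_matrix(R).as_rotvec()
E
python3 - <<'E'
from h import *
k=np.load("knob.npy")
for s in(1,-1):
    print(s)
    for h in(0,.15): print(kin.solve_ik(*tablepose(*k,h,s)))
    for phi in(85,40,0,-8):
        for h in(0,.06): print(phi,h,kin.solve_ik(*panelpose(phi,h,s)))
E
```

```text
1
[ 0.62338454  0.7885756  -0.49951744  1.88380164  0.61709888  0.62756141
  0.90942523]
[ 0.7153975   0.61845757 -0.63751914  1.78833098  0.46085412  0.88826043
  1.04346607]
85 0 [ 0.31296323  0.79767661 -1.09798874  2.33276408  1.95006014  0.93482916
  0.95826298]
85 0.06 [ 0.32131199  0.63895742 -1.09477801  2.369708    1.85450041  0.82305972
  0.96392447]
40 0 [ 0.31296323  0.79767661 -1.09798874  2.33276408  1.95006014  0.93482916
  0.17286481]
40 0.06 [ 0.32131199  0.63895742 -1.09477801  2.369708    1.85450041  0.82305972
  0.17852631]
0 0 [ 0.31296323  0.79767661 -1.09798874  2.33276408  1.95006014  0.93482916
 -0.52526689]
0 0.06 [ 0.32131199  0.63895742 -1.09477801  2.369708    1.85450041  0.82305972
 -0.51960539]
-8 0 [ 0.31296323  0.79767661 -1.09798874  2.33276408  1.95006014  0.93482916
 -0.66489323]
-8 0.06 [ 0.32131199  0.63895742 -1.09477801  2.369708    1.85450041  0.82305972
 -0.65923173]
-1
[ 0.20646669  0.74674499  0.15418847  1.91281697 -0.22009971  0.49815883
 -1.45292909]
[ 0.18939962  0.55015237  0.17594424  1.82408097 -0.13068578  0.77854999
 -1.53392396]
85 0 [ 0.31296323  0.79767661 -1.09798874  2.33276408  1.95006014  0.93482916
 -2.18332968]
85 0.06 [ 0.32131199  0.63895742 -1.09477801  2.369708    1.85450041  0.82305972
 -2.17766818]
40 0 [-0.4019534   0.55416696 -0.00575685  2.37621994  2.67776638  0.41601573
  2.43797304]
40 0.06 [-0.42738279  0.42628694 -0.0073264   2.41324647  2.51848567  0.34171836
  2.58092818]
0 0 [-0.1457657   0.5718627  -0.36641514  2.35976946  2.32326754  0.51700364
  2.12791826]
0 0.06 [-0.16152789  0.44301056 -0.36595707  2.39682776  2.19288084  0.4432174
  2.22243459]
-8 0 [-0.02020466  0.60051443 -0.54690228  2.35189729  2.19696941  0.5912953
  2.13597517]
-8 0.06 [-0.16152789  0.44301056 -0.36595707  2.39682776  2.19288084  0.4432174
  2.08280825]
```

```bash
python3 - <<'E'
from h import *
k=np.load("knob.npy")
def st(l):
    s=readout.sense(); print(l,round(s["time"],2),s["eef_pos"].round(4),s["wrist_force"].round(1),round(s["grip_width"],4),s["qpos"].round(2))
bot.goto(*tablepose(*k,.10,1)); st("above")
bot.move_linear(tablepose(*k,.0,1)[0],velocity=.12); st("down")
bot.command_gripper(.02,40); st("grip")
p,d=cams.snapshot("scene"); cv2.imwrite("pics/s1.png",p[:,:,::-1])
E
python3 - <<'E'
import cv2
a=cv2.imread("pics/s1.png")[240:400,90:290]; cv2.imwrite("pics/s1c.png",cv2.resize(a,None,fx=3.5,fy=3.5,interpolation=2))
E
```

```text
above 2.12 [ 0.5991 -0.2499  0.1089] [ 0.4  0.1 -0.1] 0.0929 [ 0.69  0.67 -0.6   1.83  0.51  0.8   1.  ]
down 3.1 [ 0.6    -0.2485  0.0096] [ 0.1 -0.2  1.5] 0.0929 [ 0.63  0.79 -0.51  1.88  0.63  0.63  0.9 ]
grip 4.13 [ 0.5995 -0.2485  0.009 ] [ 0.2 -0.1 -0.4] 0.0273 [ 0.63  0.79 -0.51  1.88  0.63  0.63  0.9 ]
```

View pics/s1c.png

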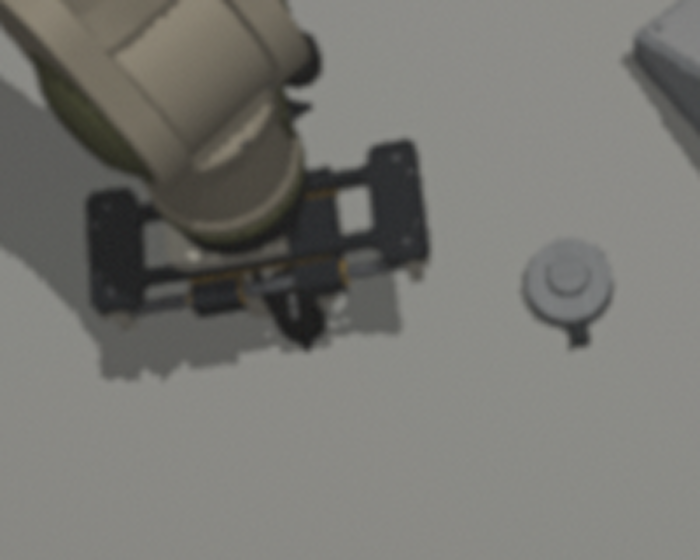

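The jaws closed to 27.3 mm on the flats, and the nib shows at crop (305,340), so the knob is gripped. Next I lift it and carry it to above the shaft.

```bash
cat >> h.py <<'E'
def st(l=""):
    s=readout.sense(); R=Rot.from_rotvec(s["tool_rot"]).as_matrix()
    q=PR.T@(s["eef_pos"]-PO); f=PR.T@s["wrist_force"]; m=PR.T@s["wrist_torque"]
    ky=PR.T@R[:,0]; phi=np.degrees(np.arctan2(ky[1],ky[0]))-90
    print(l,"t",round(s["time"],2),"pan mm",(q*1e3).round(1),"h",round((q[2]-H)*1e3,1),"phi",round(phi,1),"F",f.round(1),"M",m.round(2),"w",round(s["grip_width"],4),flush=True)
    return q[2]-H,f,m,phi
E
python3 - <<'E'
from h import *
k=np.load("knob.npy")
bot.move_linear(tablepose(*k,.17,1)[0],velocity=.2); st("lift")
bot.goto(*panelpose(70,.10,1)); st("over")
bot.move_linear(panelpose(70,.034,1)[0],velocity=.12); bot.wait(.1); st("near")
for n in("scene","top"):
    p,d=cams.snapshot(n); cv2.imwrite(f"pics/{n}2.png",p[:,:,::-1])
    u=proj(n,PO)[0].astype(int); a=p[u[1]-50:u[1]+50,u[0]-60:u[0]+60,::-1]; cv2.imwrite(f"pics/{n}2c.png",cv2.resize(a,None,fx=6,fy=6,interpolation=2))
E
```

```text
lift t 5.18 pan mm [  -9.7 -382.9  106.8] h 97.8 phi -23.4 F [-0.4 -0.4 -0.6] M [ 0.03 -0.14 -0.03] w 0.0275
over t 6.61 pan mm [  0.4  -0.7 108.5] h 99.5 phi 69.9 F [ 0.4 -1.1 -0.7] M [ 0.06  0.56 -0.05] w 0.0276
near t 7.41 pan mm [ 0.3 -0.1 43.7] h 34.7 phi 70.0 F [-0.4 -0.4 -0.5] M [ 0.12  0.62 -0.04] w 0.0274
```

View pics/scene2c.png

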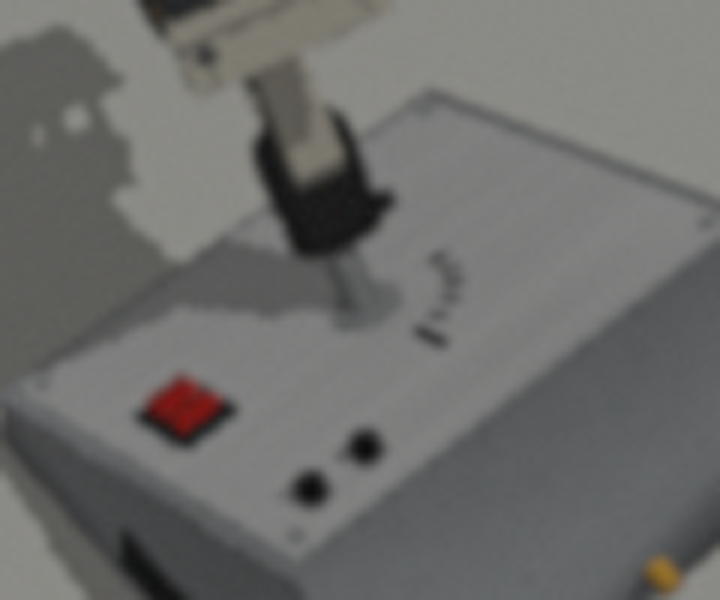

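View pics/top2c.png

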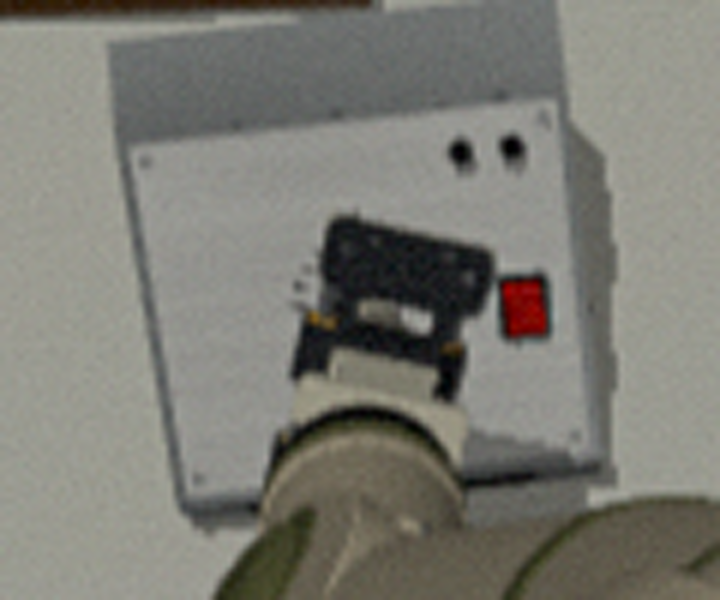

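The knob is lined up over the shaft: its lower end is at scene crop (325,245), the shaft at (355,290), and the nib at (388,200) points anticlockwise. Now I go down to contact.

```bash
python3 - <<'E'
from h import *
bot.move_linear(panelpose(70,.024,1)[0],velocity=.06); st()
for h in(.021,.019,.017,.015):
    bot.move_linear(panelpose(70,h,1)[0],velocity=.03); r=st(h)
    if np.linalg.norm(r[1])>12: break
E
```

```text
t 7.83 pan mm [-0.3  0.  32.6] h 23.6 phi 70.0 F [-0.7  0.8 -0.4] M [ 0.05  0.56 -0.06] w 0.0277
0.021 t 8.07 pan mm [-0.1 -0.  29.8] h 20.8 phi 70.0 F [-0.4 -0.8 -1.4] M [ 0.11  0.6  -0.03] w 0.0271
0.019 t 8.32 pan mm [-0.1 -0.  27.9] h 18.9 phi 70.0 F [-0.7 -0.3 -1.5] M [ 0.08  0.6  -0.05] w 0.0273
0.017 t 8.57 pan mm [-0.   0.  25.9] h 16.9 phi 70.0 F [-0.3  0.2 -1.1] M [ 0.1   0.51 -0.04] w 0.0274
0.015 t 8.82 pan mm [-0.1  0.  23.9] h 14.9 phi 70.0 F [ 0.2  0.4 -0.3] M [ 0.1   0.58 -0.01] w 0.0276
```

No force at 15 mm, past where it would have been blocked at 20 mm, so the flats have met. I continue down.

```bash
python3 - <<'E'
from h import *
for h in(.010,.006,.003,.001,-.0005,-.0015,-.0025):
    bot.move_linear(panelpose(70,h,1)[0],velocity=.03); r=st(h)
    if np.linalg.norm(r[1])>12: break
n="scene"
p,d=cams.snapshot(n)
u=proj(n,PO)[0].astype(int); a=p[u[1]-50:u[1]+50,u[0]-60:u[0]+60,::-1]; cv2.imwrite(f"pics/{n}3c.png",cv2.resize(a,None,fx=6,fy=6,interpolation=2))
E
```

```text
0.01 t 9.14 pan mm [-0.1  0.1 18.7] h 9.7 phi 70.0 F [-0.5  0.4 -1.2] M [ 0.17  0.49 -0.08] w 0.0278
0.006 t 9.43 pan mm [-0.1  0.  14.8] h 5.8 phi 70.0 F [-0.3 -0.1 -0.2] M [ 0.13  0.51 -0.08] w 0.0278
0.003 t 9.68 pan mm [-0.   0.  11.8] h 2.8 phi 70.0 F [ 0.1 -0.4 -1.1] M [ 0.18  0.53 -0.02] w 0.0276
0.001 t 9.93 pan mm [-0.   0.   9.9] h 0.9 phi 70.0 F [ 0.3  0.2 -0.9] M [ 0.2   0.55 -0.05] w 0.0277
-0.0005 t 10.18 pan mm [ 0.  -0.   8.5] h -0.5 phi 70.0 F [-0.5  0.5 -0.9] M [ 0.23  0.57 -0.09] w 0.0276
-0.0015 t 10.43 pan mm [0.  0.1 8.3] h -0.7 phi 70.0 F [ 0.3 -1.  12. ] M [-0.01  0.5  -0.07] w 0.0277
```

View pics/scene3c.png

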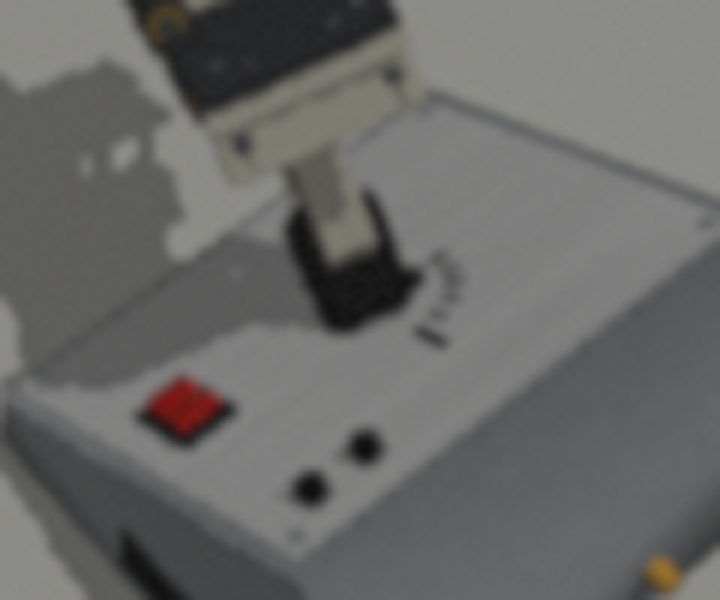

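It is home: firm contact (12 N) at h ≈ -0.7 mm, and the image shows the knob sitting on the panel with its nib at (415,280). Now I turn it clockwise.

```bash
python3 - <<'E'
from h import *
bot.move_linear(panelpose(70,-.0005,1)[0],velocity=.03); m0=st()[2][2]
for phi in(60,50,40,30,20,12,6,3,0):
    bot.goto(*panelpose(phi,-.0005,1)); r=st(phi)
    if abs(r[2][2]-m0)>.35 or np.linalg.norm(r[1])>25: print("stop");break
n="scene"
p,d=cams.snapshot(n)
u=proj(n,PO)[0].astype(int); a=p[u[1]-50:u[1]+50,u[0]-60:u[0]+60,::-1]; cv2.imwrite(f"pics/{n}4c.png",cv2.resize(a,None,fx=6,fy=6,interpolation=2))
E
```

```text
t 10.72 pan mm [0.1 0.  8.5] h -0.5 phi 70.0 F [ 0.1  0.5 -0.4] M [ 0.18  0.5  -0.04] w 0.0271
60 t 10.98 pan mm [ 0.  -0.1  8.4] h -0.6 phi 60.2 F [0.1 0.8 1.3] M [ 0.18  0.41 -0.08] w 0.0276
50 t 11.24 pan mm [0.  0.  8.4] h -0.6 phi 50.4 F [0.5 1.3 0.8] M [ 0.19  0.43 -0.07] w 0.0277
40 t 11.5 pan mm [0.5 0.4 8.4] h -0.6 phi 40.5 F [1.9 0.8 0.6] M [ 0.51 -0.06 -0.05] w 0.0273
30 t 11.77 pan mm [1.2 0.4 8.5] h -0.5 phi 30.5 F [4.6 1.6 1.7] M [ 0.48 -0.61 -0.01] w 0.028
20 t 12.03 pan mm [1.4 0.3 8.5] h -0.5 phi 20.5 F [5.5 2.3 2.2] M [ 0.4  -0.86 -0.06] w 0.0278
12 t 12.28 pan mm [1.5 0.2 8.5] h -0.5 phi 12.5 F [5.7 1.8 1.6] M [ 0.35 -1.04 -0.07] w 0.0272
6 t 12.53 pan mm [1.6 0.1 8.5] h -0.5 phi 6.5 F [6.4 0.7 3.6] M [ 0.27 -1.07  0.01] w 0.0274
3 t 12.78 pan mm [1.6 0.1 8.5] h -0.5 phi 3.5 F [6.3 1.  3.9] M [ 0.21 -1.1   0.03] w 0.0277
0 t 13.03 pan mm [ 1.7 -0.   8.5] h -0.5 phi 0.5 F [8.3 0.6 4.1] M [ 0.09 -1.19  0.03] w 0.0275
```

View pics/scene4c.png

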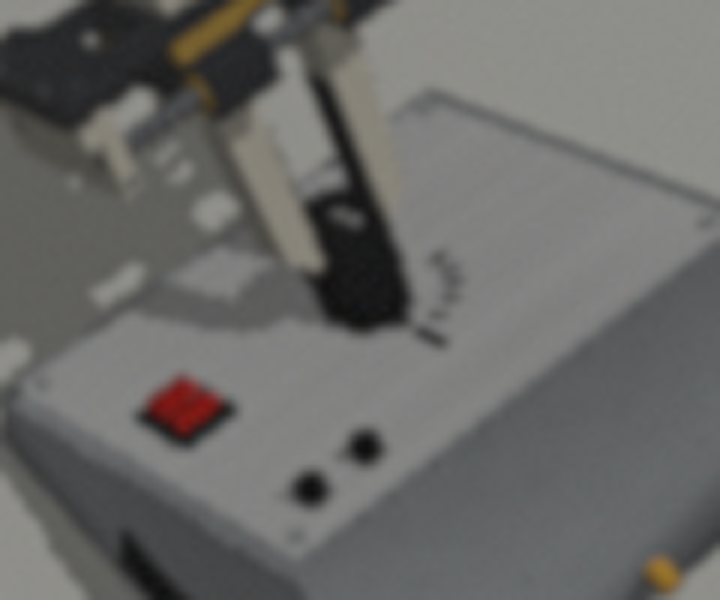

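The nib at (405,320) points at the index mark's near end at (418,328). The side load of about 8 N comes from a small offset in the grip. I relax it before letting go.

```bash
python3 - <<'E'
from h import *
bot.move_linear(panelpose(0,-.0005,1,(.002,0))[0],velocity=.03); bot.wait(.1); st("relax")
bot.command_gripper(.05); st("open")
bot.move_linear(panelpose(0,.10,1,(.002,0))[0],velocity=.12); st("back")
q=readout.sense()["qpos"]
bot.move_linear(readout.sense()["eef_pos"]+[-.15,-.05,.12],velocity=.2); st("clear")
ims=[]
for n in("scene","top"):
    p,d=cams.snapshot(n); np.savez(f"pics/{n}5.npz",p=p,d=d)
    cv2.imwrite(f"pics/{n}5.png",p[:,:,::-1])
    u=proj(n,PO)[0].astype(int); a=cv2.resize(p[u[1]-25:u[1]+25,u[0]-25:u[0]+25,::-1],None,fx=8,fy=8,interpolation=2)
    for k in (2,):
      b=a.copy()
      for X in((.024,0,.003),(0,0,.044),(.016,0,.044)):
        v=(proj(n,PR@np.array(X)+PO)[0]-u+25.5)*8; cv2.circle(b,tuple(int(i) for i in v),4,(0,255,0),1)
    ims+=[np.vstack([a,b])[:,:]]
cv2.imwrite("pics/fin.png",cv2.resize(np.hstack(ims),(600,600)))
E
```

```text
relax t 13.43 pan mm [ 1.9 -0.   8.5] h -0.5 phi 0.2 F [3.  0.1 1.2] M [ 0.18 -0.31 -0.02] w 0.0279
open t 14.03 pan mm [ 1.9 -0.   8.5] h -0.5 phi 0.0 F [-0.1 -0.7  0.3] M [0.04 0.39 0.01] w 0.0496
back t 15.02 pan mm [ 2.000e+00 -1.000e-01  1.087e+02] h 99.7 phi -0.0 F [ 1.  -0.   0.6] M [ 0.05  0.44 -0.05] w 0.0497
clear t 17.88 pan mm [-55.2 -36.3 295.2] h 286.2 phi -0.0 F [ 0.1  0.2 -0.9] M [ 0.02  0.45 -0.05] w 0.0498
```

View pics/fin.png

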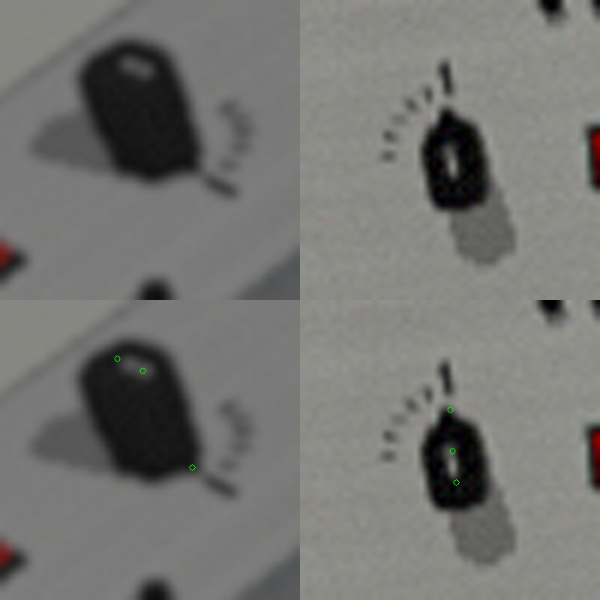

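View pics/scene5.png

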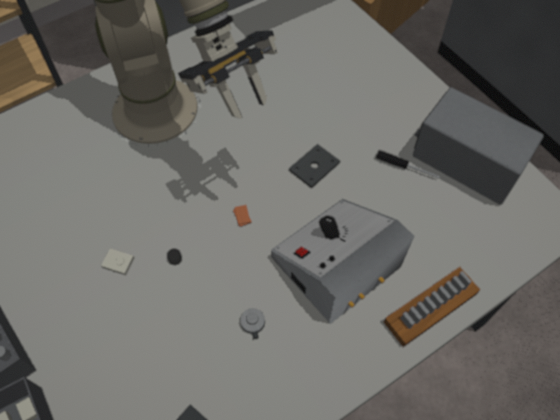

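The knob sits on the shaft with its nib tip at (447,112) in the top view, in line with the mark at (446,78). The bystanders look unmoved. I'll check the height with the depth images before handing in.

```bash
python3 - <<'E'
from h import *
for n in("scene","top"):
    z=np.load(f"pics/{n}5.npz"); P=(cloud(n,z['d']).reshape(-1,3)-PO)@PR
    k=(np.hypot(P[:,0],P[:,1])<.012)&(P[:,2]>.03)&(P[:,2]<.06); f=(abs(P[:,2])<.01)&(np.hypot(P[:,0],P[:,1])>.05)&(np.hypot(P[:,0],P[:,1])<.07)
    print(n,k.sum(),np.median(P[k],0)*1e3,"panel z",np.median(P[f,2])*1e3)
    z0=np.load(f"pics/{n}0.npz");d=np.abs(z['p'].astype(int)-z0['p']).sum(2)
    for nm,(r,c) in ({"cap":(256,174),"cell":(320,252),"lid":(261,118),"shim":(215,242),"plate":(165,314),"drv":(160,395)} if n=="scene" else {}).items(): print(nm,d[r-12:r+13,c-12:c+13].max())
bot.wait(.3); bot.close_job()
E
```

```text
scene 46 [-3.59443942e-01 -7.08311285e-03  4.27402561e+01] panel z -0.6542619735828449
cap 17
cell 16
lid 20
shim 17
plate 15
drv 24
top 53 [-6.02007590e-02 -2.05730737e-02  4.43132928e+01] panel z 1.0903298452810175
the job is handed in; nothing more can be done
```

The knob is on the shaft, pushed home against the panel with its pointer at the index mark, and I have let go of it. I handed the job in at about 18 s of the 51 s allowed; no verdict is reported.

- **What I did:** I gripped the knob by its flats and offered it up at 70° anticlockwise. The flats met at once, with no force as it passed the 20 mm blocking height. I pushed until it met the panel at about 12 N, then turned it clockwise to about 0°. I eased the side load, opened the gripper and backed away.
- **Height:** depth images from the two cameras put the knob's top 43.4 mm and 43.2 mm above the panel, against 44 mm nominal. That agrees with it being home.
- **Pointer:** the top view shows the nib in line with the index mark.
- **Bystanders:** the patches around all six looked unchanged in the scene camera, and nothing is touching the robot.
- **Not quite in agreement:** while turning, the knob was pulled about 1.6 mm up the slope, with up to 8 N of side load. In the last picture it still looks 1–2 mm up the slope of where I predicted, while the depth centres are near zero. Both are inside the 3 mm limit.
- **Not confirmed:** I felt no clear torque rise at the shaft's clockwise stop, so I judged the final angle from the arm's position and the pictures.

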